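# Load a blank into the spring-fed magazine

### The job

Load the large loose metal blank into the spring-fed magazine: set it flat in the flared mouth and push it down against the spring until it snaps under both catches and stays there, on top of the one already loaded. Leave the smaller blank where it lies.

Things in the scene. Friction and masses are not known exactly. Their poses are not given: they have to be found in the camera images.
- blank: Large blank: bare-metal disc, 60 mm diameter, 18 mm thick, 0.11 to 0.18 kg, lying flat on the table; like the one already in the magazine. Origin at its centre, z its axis. Let go in the mouth with its underside about 85 mm above the table, held by the upper half of its rim, it settles on the catches' ramps, underside at about 78 mm, maybe a little tilted. Once caught, its centre is 61 mm up.
- small_blank: The smaller blank, not wanted: the same metal and thickness (18 mm) but 42 mm diameter, lying flat on the table. Origin at its centre.
- feeder: Magazine fixed to the table: 110 mm square base, 4 rods, grey collar round an upright 63 mm bore. Origin: bore axis at table height, z up. Rim 90 mm high, flared to 76 mm inside, 84 outside; bore begins at 84 mm height. Spring catches at the bore's +y, -y sides: tips 24.5 mm from the axis, tops ramps, flat undersides 70 mm above the table; housings reach 71 mm out, up to 83 mm high.
- follower (a joint): Spring-loaded plate under the stack, m, growing downward: about 0 at the start (the loaded blank's top is then at the catches' undersides), 0.018 with a second blank caught, bottom stop 0.030; 200 N/m. A pushed blank spreads the catches by itself and they snap over it once its top is below 70 mm above the table: push its top to about 65 mm (5 to 15 N), then let go.
There are look-alikes about, which are no part of the job. What is shaped like the blank but red or turquoise is not meant.

How it is judged:
At the end, for the whole second after the job is handed in: The large blank is in the magazine under the catches: its centre within 6 mm of the bore's axis and 51 to 65 mm above the feeder's origin, level within 10 degrees, the follower held more than 12 mm down, the blank at rest (horizontal distance between blank and feeder below 0.006 m and z of blank in the frame of feeder between 0.051 and 0.065 m and (angle between blank's own z axis and vertical below 0.17 rad or angle between blank's own z axis and vertical above 2.97 rad) and value of joint follower above 0.012 m and linear speed of blank below 0.02 m/s); the robot touches nothing.
It fails at once if the smaller blank is moved more than 30 mm (distance of small_blank from where it was at the start of the episode above 0.03 m).
It also fails if it takes over 40 s, if anything falls off the work surface, if the arm or the gripper's body presses on something with over 40 N, if the wrist force passes 120 N, or if a joint passes its speed limit or range.

### The arm

A 6-joint arm with a two-finger parallel gripper is mounted at the origin on a cart in front of the work surface, level with it; the furniture and walls round the work are solid. World frame = base frame: x ahead of the robot, y to its left, z up, the work surface at z = 0. Lengths are in m, angles in rad, forces in N, time in s.
With the tool pointing down it reaches from about 0.325 to 0.75 m from the base axis. Payload 7.6 kg.
Tool frame: the origin (TCP) lies between the finger pads; the fingertips stand 8 mm ahead of it and the grasp point (between the pads) lies 11 mm behind it; x points along the fingers, y is the direction in which the jaws open and shut, and the axes are right-handed (so a half turn about x gives the same grasp; the last joint's range is limited). The gripper opens to 85 mm and grips with 20 to 120 N. Pads are 22 mm wide; open, the fingers measure 114 mm over their backs; the gripper's body (76 mm by 85 mm) begins 54 mm behind the grasp point. The pads swing forward as they close: fully open they stand 13 mm farther back than shut.
Start: joints at [-0.07, 0.052, 1.401, -0, 1.689, -0.07], TCP at [0.525, 0, 0.215] pointing down, gripper open.
Joint ranges: [-2.9, 2.9], [-0.91, 2.17], [0.12, 2.37], [-1.06, 4.2], [0.26, 2.73], [-2.93, 2.93]. Speed limits (rad/s): [2.57, 2.57, 3.01, 3.14, 3.14, 3.14].

### API

Orientations are given as a rotation vector (axis times angle).
In Python, from rig import env gives the robot as it stands.
- The arm moves only by the tool arm_command, never from a script. Its argument "rows" is a list of rows, each a list of 3 entries, a list of its own where there are three numbers: the turn, a rotation vector about the tool's x, y, z in degrees, then the shift along the tool's x, y, z in mm, then the finger opening in mm, from 0 to 85.4. In form: [[[ax, ay, az], [tx, ty, tz], grip], ...]. A call has 1 to 12 rows; each row shifts and turns the commanded pose from where the row before left it, along the tool's axes as they then stand; what a row does not reach is not made up. A row lasts 1/10 s, in which the tool goes at most 50 mm and 8.59 degrees, less where a joint would pass 70% of its speed; a pose out of reach is approached as far as the arm can. A call is refused whole if a number of a shift passes 50 or a number of a turn 8.59, either way. A call with a gripper value outside its range is refused whole. The fingers move at their own pace and stop on an object; the grip force is fixed at half the most. Time passes only in rows, so rows that do not move let the fingers close. It gives the time, the measured TCP pose, the force and the opening at its end, in the units of the state.
- env.read_state(): the state, without advancing time (a new reading comes with each control period).
- env.grab_frame(name): name is "scene" or "side" or "wrist"; returns a dict with "frame" (384x512x3 uint8, red, green, blue), "K" (3x3 intrinsics, pixels), "D" ([k1, k2, p1, p2, k3] as OpenCV has them; the pictures are not rectified), "cam_to_world" (4x4, takes a point from camera to world coordinates); the wrist camera has in their place "T_tool_cam" (4x4, takes a point from camera to tool coordinates, whose origin is the TCP and whose axes are the tool frame's). Camera axes: x right, y down, z forward; pixel columns grow to the right and rows downward; lengths in m; the calibration is good to about 2 mm. A picture is of the moment at which its call begins: read the wrist's pose just before it. There is no depth.
- env.hand_in(): hands the job in, once; it reports no verdict.
Trained networks look in the newest picture that a camera, given by its name, has taken for a name from the list of things; names that differ only in an ending like _2 or _b are one class to them, and where a whole thing is asked for, a point or a joint stands for the part that bears it (a point fixed in the world has none). Each returns a list of dicts, best first, with "p" (0 to 1); they miss things now and then, are a little off and sometimes report something else, mostly with a low value. They report only what shows in the picture. A call takes as long as a camera call. They do not tell look-alikes from the thing itself.
- env.find_in(camera, label): "point" ([x, y, z] in m, in world coordinates, good to about 4 mm: the middle of the surface that is visible of it).
The state is a dict: "time_s": time; "q": joint angles; "joint_velocities": joint speeds; "effort": joint torques, N m; "tcp_pos": TCP position; "ee_rot": TCP orientation; "wrist_force": force on the tool from outside, world axes, zero at the start; "wrist_torque": the same for the moment, N m; "finger_gap": finger opening in m.
Only numpy, scipy, OpenCV 4.12 (cv2) and the standard library are available. Lean on these libraries where they do the work, as an engineer would, in place of code of your own. Each camera call takes 0.05 s, during which the arm holds its last target.

## Working session

There is one attempt and no reset: what is moved stays moved. The work goes in short steps, Python scripts to look and compute and a tool call to move; the robot and the scene stay as the last step left them, time stands still between calls to the robot, and variables do not carry over. Pictures are saved under pics/ and viewed, and the job is handed in when it is done.

Besides the shell and the picture viewer there is one more tool, called after ">>>" as name(argument=value, ...), one argument or row to a line, values as JSON. arm_command: Moves the arm, as the interface text tells. Its arguments: {"type":"object","properties":{"rows":{"type":"array","items":{"type":"array"}}},"required":["rows"]}

```bash
ls; mkdir -p pics; cat > h.py <<'E'
import numpy as np,cv2
from rig import env
def save(n,f,crop=None,s=1):
    im=f["frame"][:,:,::-1]
    if crop: im=im[crop[1]:crop[3],crop[0]:crop[2]]
    if s!=1: im=cv2.resize(im,None,fx=s,fy=s,interpolation=cv2.INTER_CUBIC)
    cv2.imwrite("pics/"+n,im)
def ray_z(f,uv,z,T=None):
    T=f["cam_to_world"] if T is None else T
    T=np.array(T)
    p=cv2.undistortPoints(np.array([[uv]],float),np.array(f["K"]),np.array(f["D"])).ravel()
    d=T[:3,:3]@np.array([p[0],p[1],1]);o=T[:3,3]
    return o+d*(z-o[2])/d[2]
def proj(f,P,T=None):
    T=np.array(f["cam_to_world"] if T is None else T);Ti=np.linalg.inv(T)
    r,_=cv2.Rodrigues(Ti[:3,:3])
    return cv2.projectPoints(np.array(P,float).reshape(-1,3),r,Ti[:3,3],np.array(f["K"]),np.array(f["D"]))[0].reshape(-1,2)
E
python3 - <<'E'
from h import *
s=env.read_state();print({k:np.round(v,3) for k,v in s.items()})
for c in("scene","side","wrist"):
    f=env.grab_frame(c);save(c+"0.png",f)
    for l in("blank","small_blank","feeder"):
        print(c,l,[(np.round(d["point"],3).tolist(),round(d["p"],2), proj(f,d["point"]).round().tolist() if c!="wrist" else '') for d in env.find_in(c,l)])
E
```

```text
pics
{'time_s': np.float64(0.0), 'q': array([-0.07 ,  0.053,  1.402, -0.   ,  1.689, -0.07 ]), 'joint_velocities': array([-0.001,  0.001, -0.002, -0.002,  0.001, -0.   ]), 'effort': array([ 1.0000e-03, -3.8167e+01, -3.6018e+01,  0.0000e+00,  6.0000e-03,
       -0.0000e+00]), 'tcp_pos': array([0.525, 0.   , 0.215]), 'ee_rot': array([ 1.209,  1.21 , -1.21 ]), 'wrist_force': array([-0.119, -0.368,  0.036]), 'wrist_torque': array([ 0.001,  0.033, -0.011]), 'finger_gap': np.float64(0.085)}
scene blank [([0.532, -0.262, 0.016], 0.87, [[327.0, 261.0]]), ([0.468, -0.153, 0.02], 0.71, [[272.0, 243.0]]), ([0.433, -0.242, 0.016], 0.57, [[287.0, 280.0]])]
scene small_blank [([0.54, -0.074, 0.019], 0.8, [[275.0, 206.0]])]
scene feeder [([0.465, 0.144, 0.01], 0.82, [[196.0, 170.0]])]
side blank [([0.466, -0.136, 0.019], 0.96, [[268.0, 184.0]]), ([0.536, -0.25, 0.015], 0.81, [[244.0, 162.0]]), ([0.435, -0.221, 0.018], 0.58, [[286.0, 168.0]])]
side small_blank [([0.539, -0.06, 0.013], 0.78, [[227.0, 200.0]]), ([0.538, -0.25, 0.016], 0.48, [[243.0, 161.0]])]
side feeder [([0.473, 0.179, 0.012], 0.78, [[239.0, 276.0]])]
wrist blank [([0.437, -0.232, 0.016], 0.97, ''), ([0.47, -0.147, 0.016], 0.94, ''), ([0.534, -0.248, 0.021], 0.87, '')]
wrist small_blank [([0.543, -0.073, 0.018], 0.93, '')]
wrist feeder [([0.496, 0.127, 0.012], 0.89, '')]
```

View pics/scene0.png

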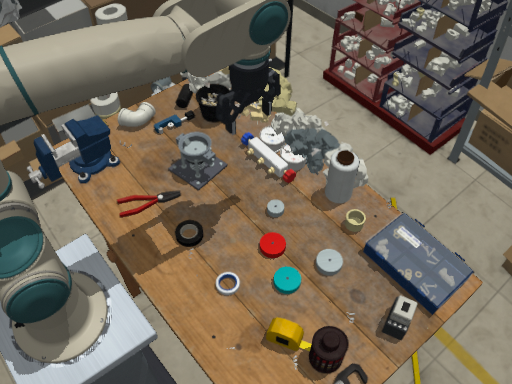

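View pics/side0.png

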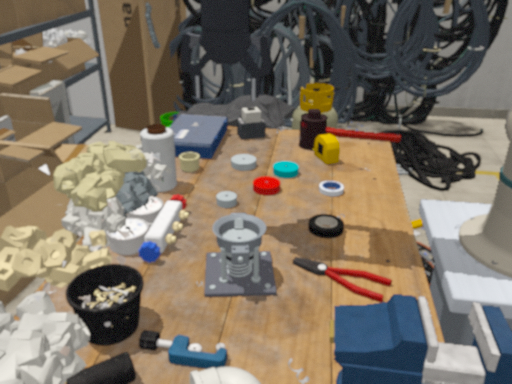

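View pics/wrist0.png

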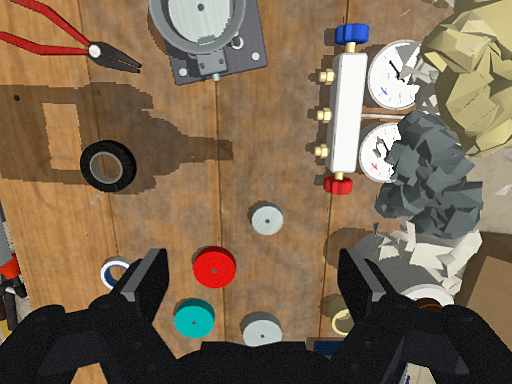

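The scene picture shows these candidates for the blank:
- red disc at (272,245)
- turquoise disc at (287,280)
- bare-metal large disc at (329,262)
- small metal disc at (275,208)
- rings at (189,233) and (228,283)

I choose the one at (329,262), and check it in a crop.

```bash
python3 - <<'E'
from h import *
f=env.grab_frame("scene");g=env.grab_frame("side")
a=cv2.resize(f["frame"][180:310,240:370],None,fx=3,fy=3,interpolation=cv2.INTER_CUBIC)
b=cv2.resize(g["frame"][140:270,190:320],None,fx=3,fy=3,interpolation=cv2.INTER_CUBIC)
cv2.imwrite("pics/crop1.png",np.hstack([a,b])[:,:,::-1])
# predicted top-circle overlays
for n,F in(("scene",f),("side",g)):
  for uv in ([(329,259)] if n=="scene" else [(243.5,160)]): print(n,ray_z(F,uv,.018).round(4))
a=cv2.resize(f["frame"][120:200,150:240],None,fx=4,fy=4,interpolation=cv2.INTER_CUBIC)
b=cv2.resize(g["frame"][205:305,195:285],None,fx=4,fy=3.2,interpolation=cv2.INTER_CUBIC)
cv2.imwrite("pics/crop2.png",np.hstack([a,b])[:,:,::-1])
E
```

```text
scene [ 0.5388 -0.2625  0.018 ]
side [ 0.5367 -0.2518  0.018 ]
```

View pics/crop1.png

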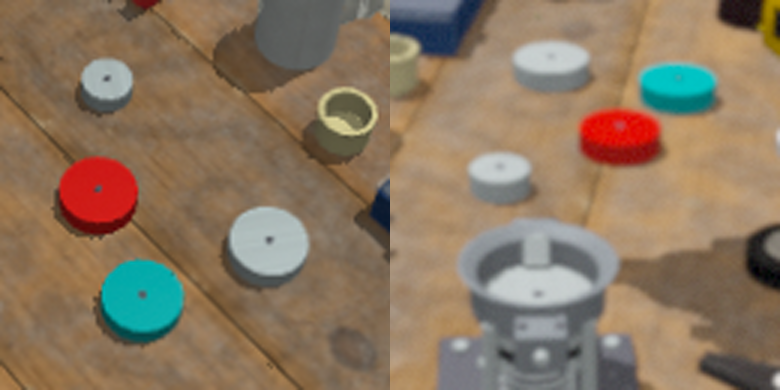

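View pics/crop2.png

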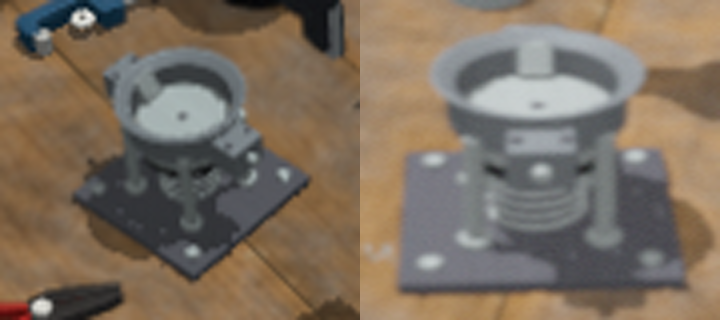

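The crop confirms it: bare metal with the larger diameter, at scene pixel (329,260), while the small one is at (275,208). Next I look from above.

```bash
cat >> h.py <<'E'
from scipy.spatial.transform import Rotation as R
def toolT():
    s=env.read_state();T=np.eye(4);T[:3,:3]=R.from_rotvec(s["ee_rot"]).as_matrix();T[:3,3]=s["tcp_pos"];return T
E
python3 - <<'E'
from h import *
T=toolT();print(T.round(3));f=env.grab_frame("wrist");print(np.array(f["T_tool_cam"]).round(3))
d=T[:3,:3].T@(np.array([.535,-.255,.13])-T[:3,3]);print(d*1000)
g=env.grab_frame("scene")
print(ray_z(g,(329.7,260),.018),ray_z(env.grab_frame("side"),(243.7,159.5),.018), env.read_state()["time_s"])
E
```

```text
[[ 0.     1.     0.     0.525]
 [ 0.     0.    -1.     0.   ]
 [-1.     0.    -0.     0.215]
 [ 0.     0.     0.     1.   ]]
[[ 0.    -0.309  0.951 -0.16 ]
 [ 1.     0.    -0.    -0.   ]
 [-0.     0.951  0.309 -0.08 ]
 [ 0.     0.     0.     1.   ]]
[ 85.41580379   9.97006016 255.05047703]
[ 0.53822474 -0.26536167  0.018     ] [ 0.53665319 -0.25470571  0.018     ] 0.85
```

>>> arm_command(
  rows=[
    [[0, 0, 0], [0, 2, 45], 85],
    [[0, 0, 0], [0, 2, 45], 85],
    [[0, 0, 0], [0, 2, 45], 85],
    [[0, 0, 0], [0, 2, 45], 85],
    [[0, 0, 0], [0, 2, 30], 85],
    [[0, 0, 0], [0, 0, 0], 85],
    [[0, 0, 0], [0, 0, 0], 85],
  ],
)

```text
time_s: 1.55
tcp_pos: [0.5349, -0.2103, 0.2151]
ee_rot: [1.21, 1.209, -1.21]
wrist_force: [1.0, 0.5, 0.7]
finger_gap: 0.0851
```

```bash
cat >> h.py <<'E'
def wrist():
    T=toolT();f=env.grab_frame("wrist");return f,T@np.array(f["T_tool_cam"]),T
E
python3 - <<'E'
from h import *
f,C,T=wrist();save("w1.png",f);print(T.round(3),env.read_state()["time_s"])
print([(np.round(d["point"],3),d["p"],proj(f,d["point"],C).round()) for d in env.find_in("wrist","blank")])
E
```

```text
[[-0.     1.    -0.001  0.535]
 [ 0.001 -0.001 -1.    -0.21 ]
 [-1.    -0.    -0.001  0.215]
 [ 0.     0.     0.     1.   ]] 1.6
[(array([ 0.44 , -0.239,  0.018]), 0.88, array([[178., 187.]])), (array([ 0.536, -0.261,  0.019]), 0.57, array([[254., 204.]])), (array([ 0.471, -0.152,  0.015]), 0.55, array([[199., 117.]]))]
```

View pics/w1.png

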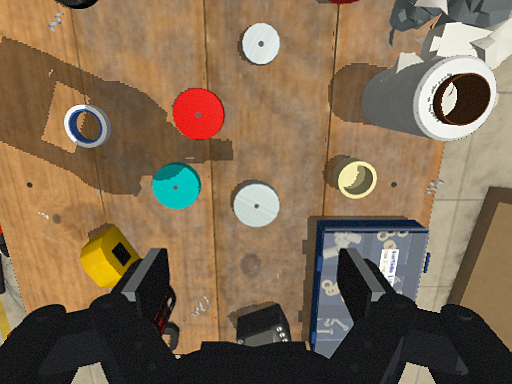

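The wrist view shows the blank's dimple at (256,206), turquoise at (177,187), red at (198,114) and the small blank at (261,44).

```bash
python3 - <<'E'
from h import *
f,C,T=wrist()
im=f["frame"].astype(int)
for n,uv,z in(("blank",(256.3,205.8),.018),("turq",(176.5,187),.018),("potL",(336,178),.04)):
    p=ray_z(f,uv,z,C);print(n,p.round(4),(T[:3,:3].T@(p-T[:3,3])*1000).round(1))
# ellipse fit of the metal top face
hsv=cv2.cvtColor(f["frame"],cv2.COLOR_RGB2HSV)
m=((hsv[:,:,1]<40)&(hsv[:,:,2]>150)).astype(np.uint8)
m[:, :225]=0;m[:,290:]=0;m[:170]=0;m[240:]=0
c=max(cv2.findContours(m,0,1)[0],key=cv2.contourArea);e=cv2.fitEllipse(c);print(e)
p=ray_z(f,e[0],.018,C);print(p)
for u in((e[0][0]-e[1][0]/2,e[0][1]),(e[0][0]+e[1][0]/2,e[0][1])): print(ray_z(f,u,.018,C))
E
```

```text
blank [ 0.5395 -0.2627  0.018 ] [197.5   4.2  53.7]
turq [ 0.438  -0.2374  0.018 ] [197.5 -97.2  28.3]
potL [ 0.633  -0.2194  0.04  ] [175.5  97.9  10.6]
((255.77557373046875, 205.7863006591797), (42.15741729736328, 45.12189865112305), 85.87989807128906)
[ 0.53877686 -0.2626782   0.018     ]
[ 0.51147927 -0.26271024  0.018     ]
[ 0.56607436 -0.26264811  0.018     ]
```

>>> arm_command(
  rows=[
    [[0, 0, 0], [10, 4, 26], 85],
    [[0, 0, 0], [30, 0, 26], 85],
    [[0, 0, 0], [35, 0, 0], 85],
    [[0, 0, 0], [35, 0, 0], 85],
    [[0, 0, 0], [20, 0, 0], 85],
    [[0, 0, 0], [0, 0, 0], 85],
    [[0, 0, 0], [0, 0, 0], 85],
  ],
)

```text
time_s: 2.4
tcp_pos: [0.5396, -0.2613, 0.0864]
ee_rot: [1.208, 1.209, -1.208]
wrist_force: [1.1, -0.4, 1.1]
finger_gap: 0.0854
```

```bash
python3 - <<'E'
from h import *
f,C,T=wrist();save("w2.png",f);print(T.round(4),env.read_state()["time_s"])
g=env.grab_frame("side");save("s2.png",g,(180,80,320,220),4)
p=proj(f,[.539,-.2625,.018],C);print(p)
E
```

```text
[[ 8.000e-04  1.000e+00  1.200e-03  5.396e-01]
 [-4.000e-04  1.200e-03 -1.000e+00 -2.613e-01]
 [-1.000e+00  8.000e-04  4.000e-04  8.640e-02]
 [ 0.000e+00  0.000e+00  0.000e+00  1.000e+00]] 2.45
[[252.29120381 200.69690887]]
```

View pics/w2.png

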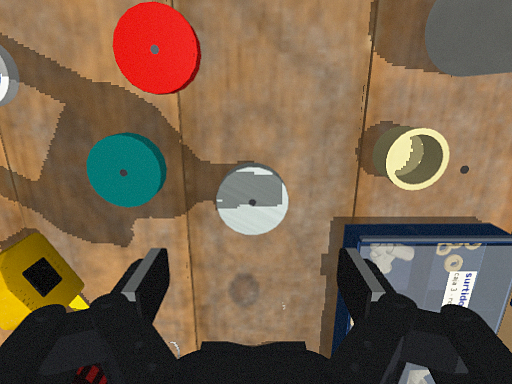

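View pics/s2.png

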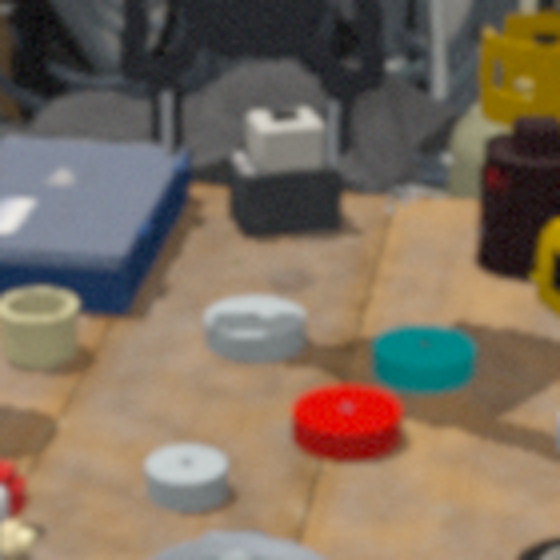

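Dimple at (252,202), 1 px from the prediction. The blue box's edge starts at (345,228), so I check the finger clearance to it.

```bash
python3 - <<'E'
from h import *
f,C,T=wrist()
for z in(0,.018,.035,.05): print(z,ray_z(f,(346,225),z,C).round(3),ray_z(f,(332,330),z,C).round(3))
print(ray_z(f,(252.2,202),.018,C),ray_z(f,(163,172),.018,C))
g=env.grab_frame("scene");save("s3.png",g,(260,180,500,360),3.2)
E
```

```text
0 [ 0.626 -0.294  0.   ] [ 0.623 -0.414  0.   ]
0.018 [ 0.62  -0.286  0.018] [ 0.617 -0.397  0.018]
0.035 [ 0.614 -0.278  0.035] [ 0.612 -0.381  0.035]
0.05 [ 0.609 -0.271  0.05 ] [ 0.606 -0.367  0.05 ]
[ 0.5397231  -0.26494067  0.018     ] [ 0.468185  -0.2393674  0.018    ]
```

View pics/s3.png

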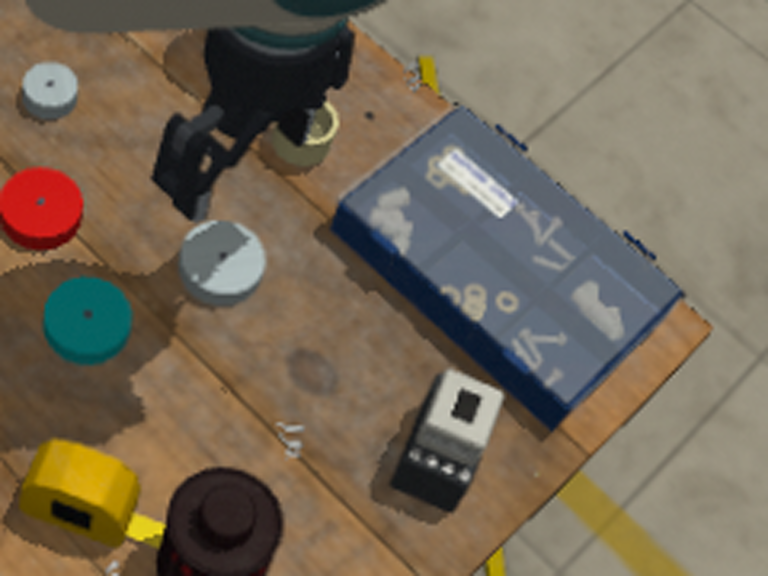

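>>> arm_command(
  rows=[
    [[0, 0, 0], [25, 0, 2.5], 85],
    [[0, 0, 0], [25, 0, 0], 85],
    [[0, 0, 0], [14, 0, 0], 85],
    [[0, 0, 0], [6, 0, 0], 85],
    [[0, 0, 0], [0, 0, 0], 85],
    [[0, 0, 0], [0, 0, 0], 85],
  ],
)

```text
time_s: 3.2
tcp_pos: [0.5398, -0.2649, 0.0168]
ee_rot: [1.209, 1.207, -1.208]
wrist_force: [-0.2, 1.0, 0.4]
finger_gap: 0.0851
```

```bash
python3 - <<'E'
from h import *
f,C,T=wrist();save("w3.png",f);print(T[:3,3],env.read_state()["wrist_force"])
g=env.grab_frame("side");save("s4.png",g,(200,100,300,200),5)
E
```

```text
[ 0.539808   -0.2648688   0.01684312] [-0.54367276 -0.78146006 -1.02109777]
```

View pics/w3.png

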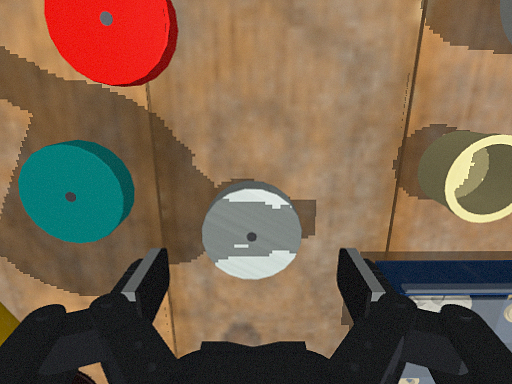

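View pics/s4.png

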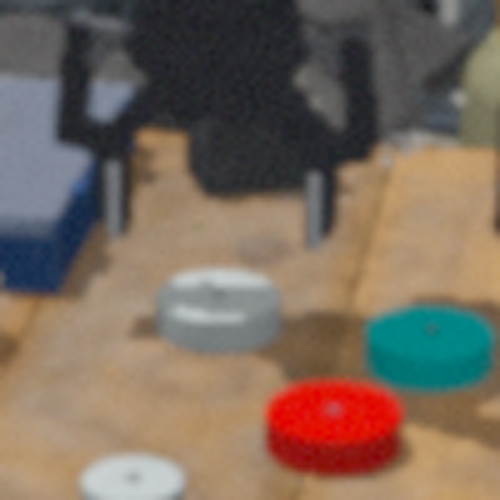

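```bash
python3 - <<'E'
from h import *
f,C,T=wrist();g=env.grab_frame("side");s=env.grab_frame("scene")
print(ray_z(f,(251.5,237),.018,C))
for x in(-.0425,.0425):
  for y in (-.265,-.30): print((proj(g,[.54+x,y,.022])-[200,100])*5, proj(f,[.54+x,y,.022],C))
save("s5.png",s,(280,180,400,300),5)
print(proj(s,[[.5398,-.2649,.018],[.54-.0425,-.265,.022],[.54+.0425,-.265,.022]])*5-[1400,900])
E
```

```text
[ 0.53888368 -0.26439435  0.018     ]
[[304.01096273 286.35449108]] [[180.64059239 241.05104542]]
[[313.4141796 257.6771629]] [[184.98506152 291.70213085]]
[[126.81408141 274.87739433]] [[326.08898538 240.94260747]]
[[140.60404442 246.76103752]] [[321.6816044  291.56202832]]
[[250.31818916 397.36467795]
 [182.01777201 445.8682703 ]
 [319.41064105 340.83184841]]
```

View pics/s5.png

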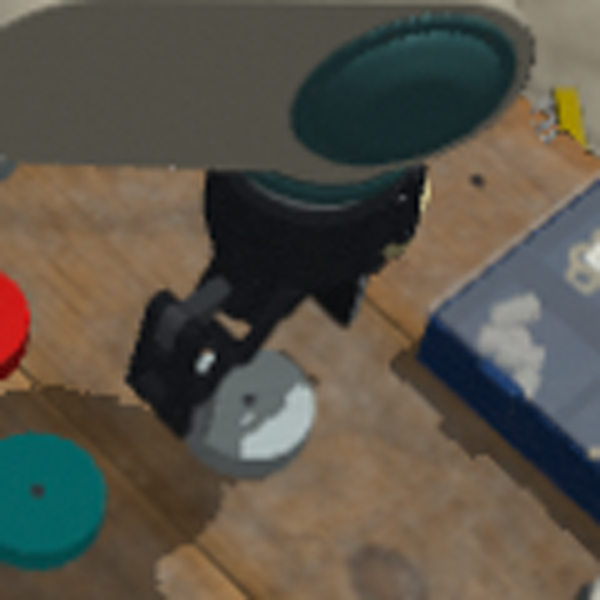

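```bash
python3 - <<'E'
from h import *
f,C,T=wrist();g=env.grab_frame("side");s=env.grab_frame("scene")
save("w4.png",f,(110,220,200,330),6)
for z in(.015,.022,.03,.035,.04,.05):
  print(z,[(proj(f,[.5398-.0425,-.265+dy,z],C).round(1).tolist(),((proj(g,[.5398-.0425,-.265+dy,z])-[200,100])*5).round().tolist()) for dy in(-.011,.011)])
E
```

```text
0.015 [([[184.8, 252.6]], [[307.0, 291.0]]), ([[182.1, 219.7]], [[301.0, 309.0]])]
0.022 [([[182.2, 258.5]], [[307.0, 277.0]]), ([[179.3, 224.5]], [[301.0, 296.0]])]
0.03 [([[179.0, 265.8]], [[308.0, 262.0]]), ([[175.8, 230.5]], [[302.0, 280.0]])]
0.035 [([[176.9, 270.7]], [[308.0, 252.0]]), ([[173.5, 234.6]], [[302.0, 270.0]])]
0.04 [([[174.6, 276.0]], [[308.0, 242.0]]), ([[171.0, 238.9]], [[302.0, 260.0]])]
0.05 [([[169.6, 287.4]], [[308.0, 222.0]]), ([[165.5, 248.4]], [[302.0, 240.0]])]
```

View pics/w4.png

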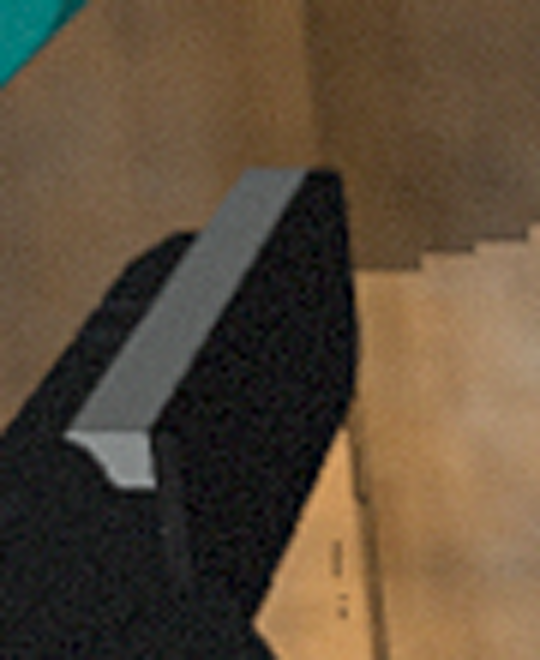

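```bash
python3 - <<'E'
from h import *
g=env.grab_frame("side");s=env.grab_frame("scene");f,C,T=wrist()
def draw(F,C,z,crop,sc,name):
    im=cv2.resize(F["frame"][crop[1]:crop[3],crop[0]:crop[2]],None,fx=sc,fy=sc,interpolation=cv2.INTER_CUBIC)[:,:,::-1].copy()
    for zz,col in((.022,(0,255,0)),(.05,(255,0,255))):
      for sg in(-1,1):
        P=[[.5398+sg*a,-.265+b,zz] for a,b in((.0425,-.011),(.0425,.011),(.057,.011),(.057,-.011))]
        p=(proj(F,P,C)-crop[:2])*sc
        cv2.polylines(im,[p.round().astype(int)],True,col,1)
    return im
a=draw(s,None,0,(280,180,400,300),3.3,'');b=draw(g,None,0,(200,100,300,200),3.96,'')
cv2.imwrite("pics/ov.png",np.hstack([a[:396],b[:396]]))
E
```

```text
(no output)
```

View pics/ov.png

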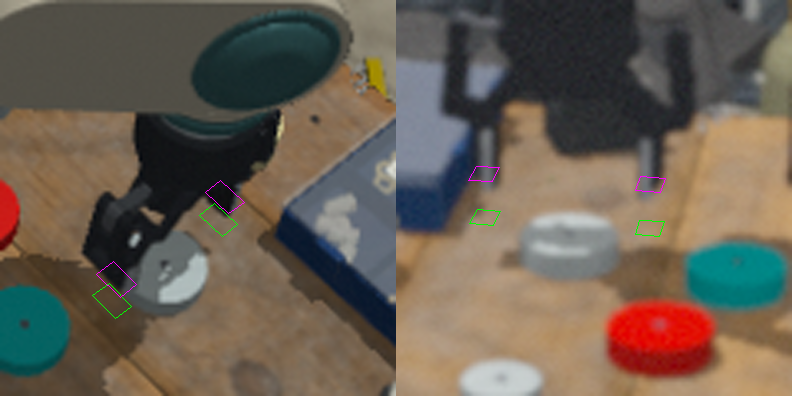

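All three pictures put the open fingertips at z about 0.045, higher than the text implies. I lower in steps and re-check.

>>> arm_command(
  rows=[
    [[0, 0, 0], [8, 0, -0.5], 85],
    [[0, 0, 0], [7, 0, 0], 85],
    [[0, 0, 0], [0, 0, 0], 85],
    [[0, 0, 0], [0, 0, 0], 85],
  ],
)

```text
time_s: 4.15
tcp_pos: [0.5387, -0.2638, -0.0002]
ee_rot: [1.209, 1.21, -1.21]
wrist_force: [-0.5, -0.5, 0.4]
finger_gap: 0.0852
```

```bash
cat >> h.py <<'E'
def ov(name,zs,half=.0425):
    g=env.grab_frame("side");s=env.grab_frame("scene");T=toolT();o=T[:3,3];out=[]
    for F,crop,sc in((s,(280,180,380,280),3.96),(g,(200,100,300,200),3.96)):
        c=proj(F,[o[0],o[1],o[2]])[0].round().astype(int);crop=(c[0]-50,c[1]-60,c[0]+50,c[1]+40)
        im=cv2.resize(F["frame"][crop[1]:crop[3],crop[0]:crop[2]],None,fx=sc,fy=sc,interpolation=cv2.INTER_CUBIC)[:,:,::-1].copy()
        for zz,col in zip(zs,((0,255,0),(255,0,255))):
            for sg in(-1,1):
                P=[[o[0]+sg*a,o[1]+b,zz] for a,b in((half,-.011),(half,.011),(half+.0145,.011),(half+.0145,-.011))]
                cv2.polylines(im,[((proj(F,P)-crop[:2])*sc).round().astype(int)],True,col,1)
        out.append(im)
    cv2.imwrite("pics/"+name,np.hstack(out))
E
python3 - <<'E'
from h import *
T=toolT();print(T[:3,3],env.read_state()["wrist_force"]);z=T[2,3]
ov("ov2.png",(z+.005,z+.027))
f,C,T=wrist();save("w5.png",f,(100,200,400,360),2.6);print(proj(f,[[.5398-.0425,-.265+dy,z] for z in(.007,.02,.03,.04) for dy in(.011,-.011)],C).round())
E
```

```text
[ 5.38749053e-01 -2.63811296e-01 -1.73354175e-04] [-0.45158498 -0.46739846  0.37658423]
[[180. 226.]
 [182. 260.]
 [174. 236.]
 [177. 272.]
 [169. 245.]
 [172. 283.]
 [163. 256.]
 [167. 296.]]
```

View pics/ov2.png

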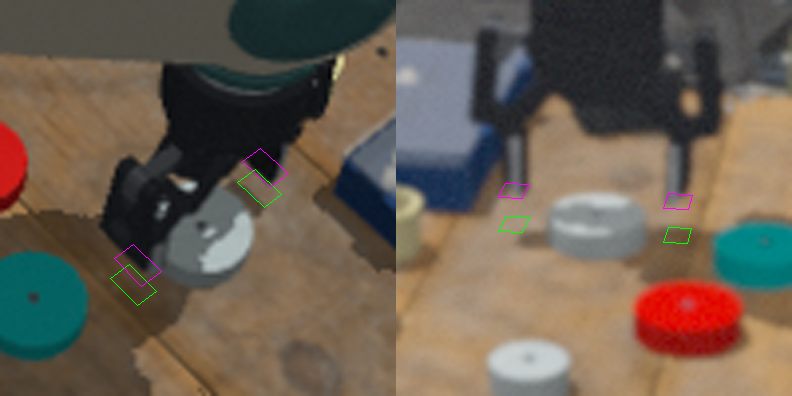

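View pics/w5.png

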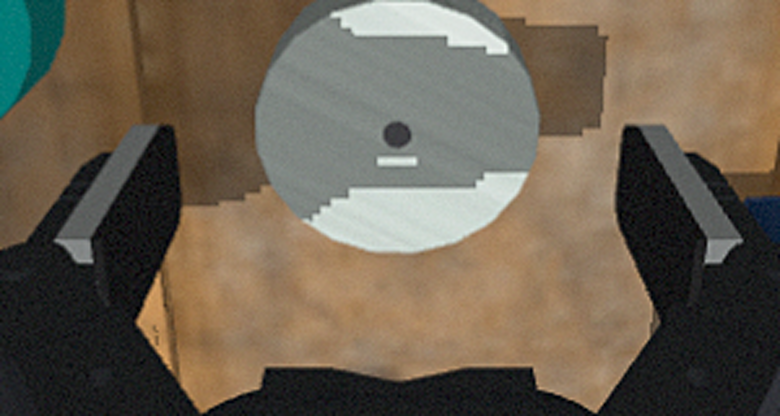

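```bash
python3 - <<'E'
from h import *
f,C,T=wrist();s=env.read_state();print(s["q"],T[:3,3],C[:3,3],np.array(f["K"]))
a=ray_z(f,(100+256/2.6,200+125/2.6),.018,C);b=ray_z(f,(100+539/2.6,200+125/2.6),.018,C);print(np.linalg.norm(a-b),a,b)
print(ray_z(f,(252.7,251.5),.018,C))
E
```

```text
[-5.16938339e-01  4.29583931e-01  1.40127520e+00  5.70426497e-05
  1.31008491e+00 -5.16955178e-01] [ 0.53918697 -0.26409382  0.00067349] [ 0.53905284 -0.18452261  0.16051924] [[294.23811306   0.         252.84942857]
 [  0.         294.23811306 193.0825235 ]
 [  0.           0.           1.        ]]
0.05906030252470378 [ 0.5095356  -0.26217568  0.018     ] [ 0.5685959  -0.26217641  0.018     ]
[ 0.53896538 -0.26425202  0.018     ]
```

>>> arm_command(
  rows=[
    [[0, 0, 0], [0, 0, 0], 66],
    [[0, 0, 0], [0, 0, 0], 66],
    [[0, 0, 0], [0, 0, 0], 66],
    [[0, 0, 0], [0, 0, 0], 66],
  ],
)

```text
time_s: 4.75
tcp_pos: [0.539, -0.264, 0.0005]
ee_rot: [1.209, 1.209, -1.209]
wrist_force: [0.6, 0.7, 0.5]
finger_gap: 0.0657
```

```bash
python3 - <<'E'
from h import *
T=toolT();print(T[:3,3],env.read_state()["wrist_force"],env.read_state()["finger_gap"]);z=T[2,3]
ov("ov3.png",(z+.015,z+.023),.033)
f,C,T=wrist();save("w6.png",f,(100,200,400,360),2.6)
for z in (.012,.016,.02,.024): print(z,((proj(f,[[T[0,3]-.033,T[1,3]+dy,z] for dy in(.011,-.011)],C)-[100,200])*2.6).round().tolist())
E
```

```text
[ 5.39048468e-01 -2.63980647e-01  4.54271047e-04] [0.58678817 0.65034396 0.52947553] 0.06570913872815397
0.012 [[243.0, 73.0], [249.0, 164.0]]
0.016 [[239.0, 82.0], [245.0, 174.0]]
0.02 [[235.0, 90.0], [242.0, 185.0]]
0.024 [[231.0, 99.0], [238.0, 195.0]]
```

View pics/ov3.png

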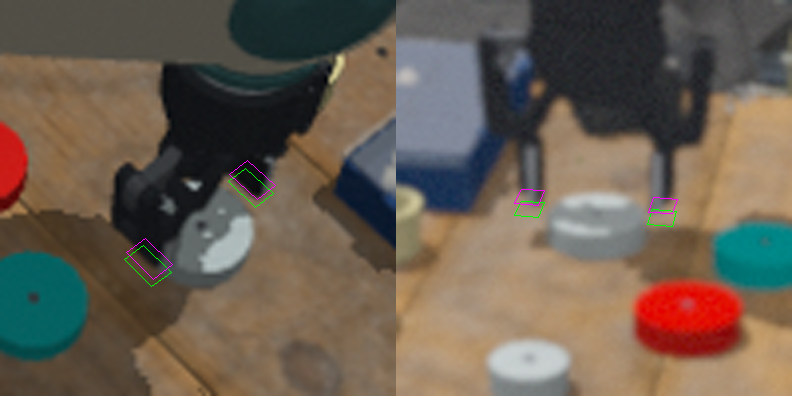

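View pics/w6.png

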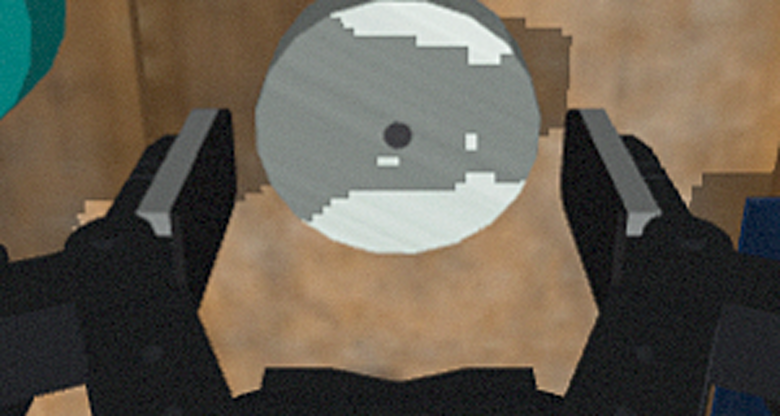

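Fingertips are at about z 0.024 with a 66 mm gap, which is 23 mm behind the TCP. They are centred on the blank, so I lower 14 mm and close.

>>> arm_command(
  rows=[
    [[0, 0, 0], [7, 0, 0], 66],
    [[0, 0, 0], [7, 0, 0], 66],
    [[0, 0, 0], [0, 0, 0], 66],
    [[0, 0, 0], [0, 0, 0], 66],
  ],
)

```text
time_s: 5.3
tcp_pos: [0.5388, -0.2638, -0.0141]
ee_rot: [1.209, 1.21, -1.21]
wrist_force: [-0.1, -0.8, 0.5]
finger_gap: 0.066
```

```bash
python3 - <<'E'
from h import *
T=toolT();print(T[:3,3],env.read_state()["wrist_force"],env.read_state()["finger_gap"]);z=T[2,3]
ov("ov4.png",(z+.015,z+.023),.033)
f,C,T=wrist();save("w7.png",f,(100,200,400,360),2.6)
for z in (0,.004,.008,.012): print(z,((proj(f,[[T[0,3]-.033,T[1,3]+dy,z] for dy in(.011,-.011)],C)-[100,200])*2.6).round().tolist())
E
```

```text
[ 0.53877582 -0.26379618 -0.01412817] [-0.14730094 -0.82164427  0.53253646] 0.06601653649496425
0 [[241.0, 77.0], [247.0, 169.0]]
0.004 [[237.0, 86.0], [244.0, 179.0]]
0.008 [[233.0, 94.0], [240.0, 190.0]]
0.012 [[229.0, 104.0], [236.0, 201.0]]
```

View pics/ov4.png

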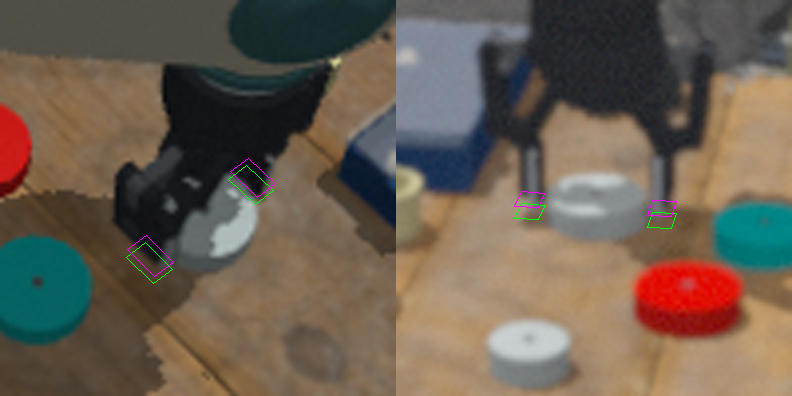

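View pics/w7.png

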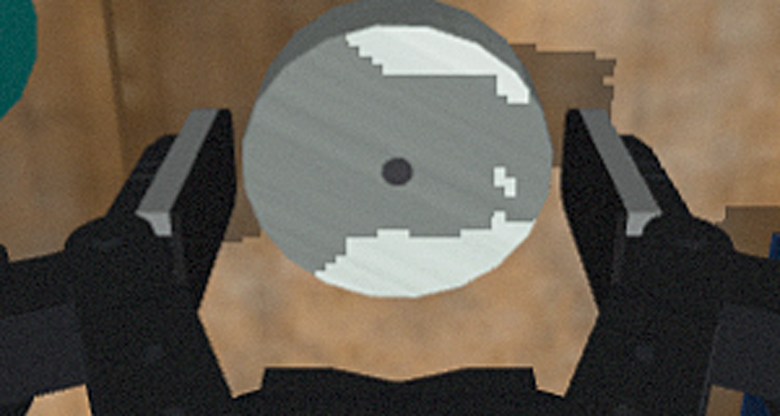

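Aligned. The dimple at crop (397,171), taken down to tip height, lies at the pad middle. Close.

>>> arm_command(
  rows=[
    [[0, 0, 0], [0, 0, 0], 50],
    [[0, 0, 0], [0, 0, 0], 50],
    [[0, 0, 0], [0, 0, 0], 50],
    [[0, 0, 0], [0, 0, 0], 50],
  ],
)

```text
time_s: 5.85
tcp_pos: [0.5396, -0.2643, -0.0125]
ee_rot: [1.209, 1.207, -1.208]
wrist_force: [-0.1, 0.8, 5.9]
finger_gap: 0.0573
```

>>> arm_command(
  rows=[
    [[0, 0, 0], [-10, 0, 0], 50],
    [[0, 0, 0], [-30, 0, 0], 50],
    [[0, 0, 0], [-40, 0, 0], 50],
    [[0, 0, 0], [-40, 0, 0], 50],
    [[0, 0, 0], [-40, 0, 0], 50],
    [[0, 0, 0], [0, 0, 0], 50],
    [[0, 0, 0], [0, 0, 0], 50],
  ],
)

```text
time_s: 6.55
tcp_pos: [0.5393, -0.2641, 0.1475]
ee_rot: [1.209, 1.207, -1.208]
wrist_force: [-0.6, 0.9, -2.3]
finger_gap: 0.057
```

```bash
python3 - <<'E'
from h import *
f,C,T=wrist();save("w8.png",f);print(T.round(4),env.read_state()["wrist_force"])
g=env.grab_frame("side");save("s8.png",g,(180,40,320,180),4)
E
```

```text
[[ 0.0018  1.      0.      0.5393]
 [-0.001   0.     -1.     -0.2641]
 [-1.      0.0018  0.001   0.1475]
 [ 0.      0.      0.      1.    ]] [ 1.73416493e-04  6.17228779e-01 -1.07278822e+00]
```

View pics/w8.png

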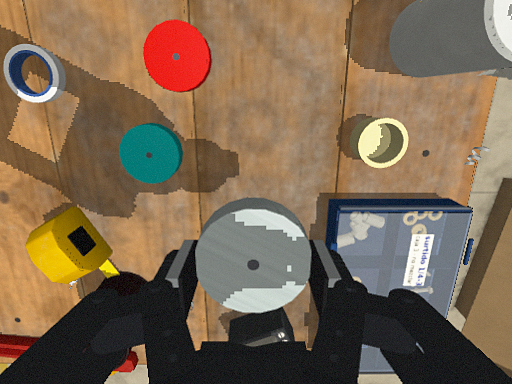

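View pics/s8.png

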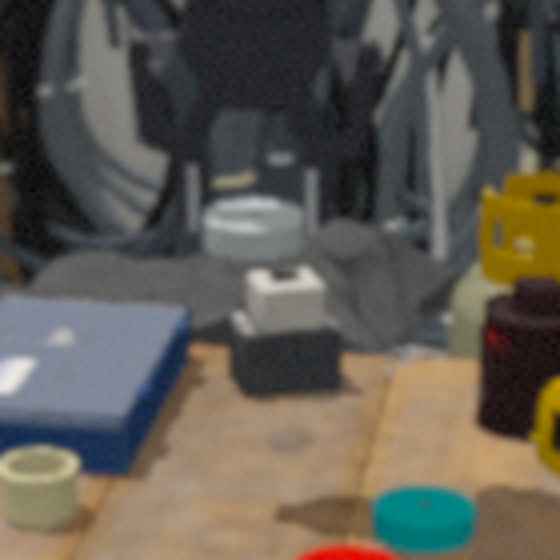

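The blank is held level by the upper rim (dimple at (253,265)). I carry it toward the feeder and look there.

>>> arm_command(
  rows=[
    [[0, 0, 0], [-30, -5, -20], 50],
    [[0, 0, 0], [-30, -10, -35], 50],
    [[0, 0, 0], [-10, -10, -45], 50],
    [[0, 0, 0], [0, -10, -45], 50],
    [[0, 0, 0], [0, -10, -45], 50],
    [[0, 0, 0], [0, -10, -45], 50],
    [[0, 0, 0], [0, 0, -45], 50],
    [[0, 0, 0], [0, 0, -40], 50],
    [[0, 0, 0], [0, 0, -20], 50],
    [[0, 0, 0], [0, 0, 0], 50],
    [[0, 0, 0], [0, 0, 0], 50],
  ],
)

```text
time_s: 7.75
tcp_pos: [0.4835, 0.0758, 0.215]
ee_rot: [1.207, 1.211, -1.211]
wrist_force: [-0.2, 0.2, -1.6]
finger_gap: 0.0571
```

```bash
python3 - <<'E'
from h import *
f,C,T=wrist();save("w9.png",f,None,1.5);print(T.round(4),env.read_state()["time_s"])
E
```

```text
[[-2.600e-03  1.000e+00  8.000e-04  4.835e-01]
 [-7.000e-04  8.000e-04 -1.000e+00  7.580e-02]
 [-1.000e+00 -2.600e-03  7.000e-04  2.150e-01]
 [ 0.000e+00  0.000e+00  0.000e+00  1.000e+00]] 7.8
```

View pics/w9.png

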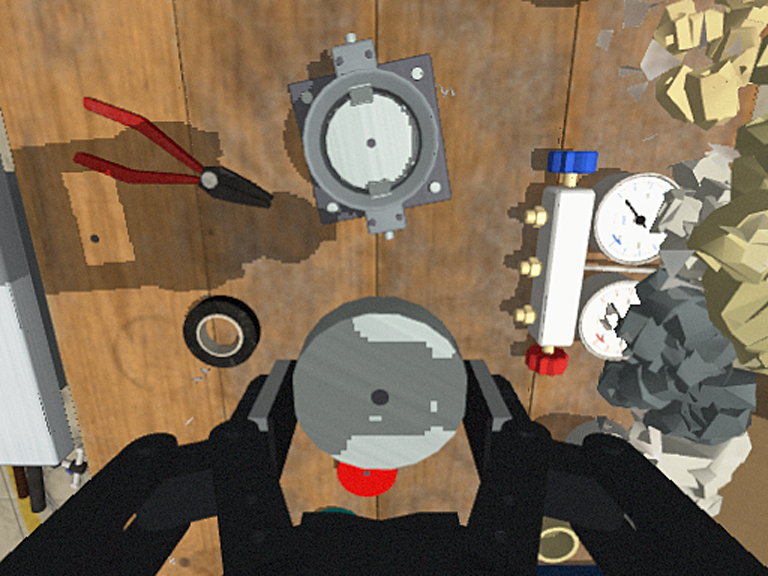

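Feeder seen with the loaded blank's dimple at (247,95) and the rim roughly centred at (250,93). I fit the rim circle.

```bash
cat > feed.py <<'E'
from h import *
def circ(c,r,z,n=72):
    a=np.linspace(0,2*np.pi,n,False);return np.c_[c[0]+r*np.cos(a),c[1]+r*np.sin(a),np.full(n,z)]
def overlay(f,C,c,name,sc=4,blank=None):
    crop=(180,30,330,170)
    im=cv2.resize(f["frame"][crop[1]:crop[3],crop[0]:crop[2]],None,fx=sc,fy=sc,interpolation=cv2.INTER_CUBIC)[:,:,::-1].copy()
    for r,z,col in((.042,.09,(0,255,0)),(.038,.09,(255,0,255)),(.03,.07,(0,0,255))):
        p=((proj(f,circ(c,r,z),C)-crop[:2])*sc).round().astype(int);cv2.polylines(im,[p],True,col,1)
    cv2.imwrite("pics/"+name,im)
E
python3 - <<'E'
from feed import *
f,C,T=wrist();c=ray_z(f,(247.4,94.8),.07,C);print(c);overlay(f,C,c,"ovf.png")
E
```

```text
[0.47786767 0.15753139 0.07      ]
```

View pics/ovf.png

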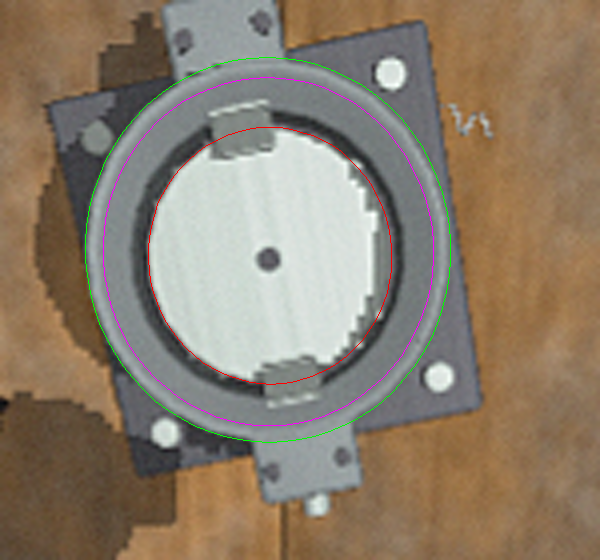

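```bash
python3 - <<'E'
from feed import *
f,C,T=wrist();z=T[2,3]
for dz in(.030,.033,.036):
  b=ray_z(f,(253,264.7),z+dz,C);a=ray_z(f,(294/1.5,380/1.5),z+dz,C);e=ray_z(f,(467/1.5,380/1.5),z+dz,C);print(dz,b.round(4),np.linalg.norm(a-e))
c=np.array([.478,.1577,0]);print((T[:3,:3].T@(c-b)*1000).round(1), T[:3,3])
g=env.grab_frame("side");save("s9.png",g,(150,80,330,300),2.7)
# predict underside outline in side
E
```

```text
0.03 [0.4838 0.0745 0.2456] 0.05737630144754415
0.033 [0.4838 0.0764 0.2486] 0.056050456640097786
0.036 [0.4838 0.0782 0.2516] 0.05472461183265131
[251.6  -5.6 -79.6] [0.48384322 0.07506324 0.21559838]
```

View pics/s9.png

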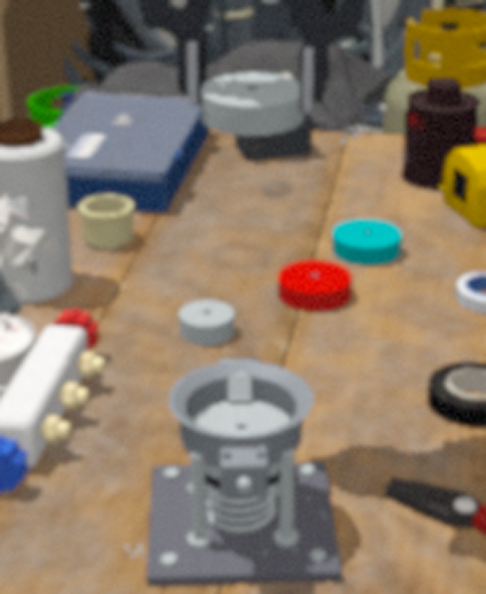

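```bash
python3 - <<'E'
from feed import *
g=env.grab_frame("side");s=env.grab_frame("scene")
print(ray_z(g,(150+241/2.7,80+427/2.7),.07))  # dimple side
print(ray_z(s,(150+182/4,120+117/4),.07))  # dimple scene (crop2)
c=[.478,.1577]
out=[]
for F,crop in((s,(150,110,250,210)),(g,(190,200,290,300))):
    im=cv2.resize(F["frame"][crop[1]:crop[3],crop[0]:crop[2]],None,fx=3.9,fy=3.9,interpolation=cv2.INTER_CUBIC)[:,:,::-1].copy()
    cv2.polylines(im,[((proj(F,circ(c,.042,.09))-crop[:2])*3.9).round().astype(int)],True,(0,255,0),1);out.append(im)
cv2.imwrite("pics/ovf2.png",np.hstack(out))
E
```

```text
[0.47631559 0.16040237 0.07      ]
[0.47624467 0.15555208 0.07      ]
```

View pics/ovf2.png

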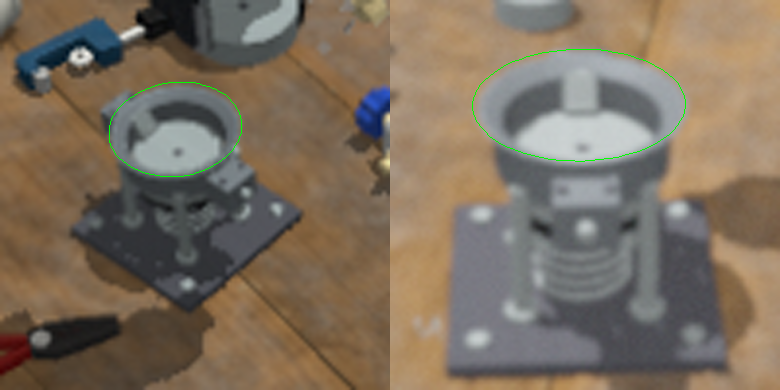

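>>> arm_command(
  rows=[
    [[0, 0, 0], [10, -5.8, -33], 50],
    [[0, 0, 0], [20, 0, -35], 50],
    [[0, 0, 0], [25, 0, -15], 50],
    [[0, 0, 0], [15, 0, 0], 50],
    [[0, 0, 0], [0, 0, 0], 50],
    [[0, 0, 0], [0, 0, 0], 50],
  ],
)

```text
time_s: 8.65
tcp_pos: [0.4785, 0.1586, 0.147]
ee_rot: [1.21, 1.209, -1.209]
wrist_force: [-1.1, 0.1, -0.0]
finger_gap: 0.0572
```

```bash
python3 - <<'E'
from feed import *
g=env.grab_frame("side");s=env.grab_frame("scene")
print(toolT().round(4))
c=[.478,.1577];o=toolT()[:3,3]
out=[]
for F,crop in((s,(150,90,250,190)),(g,(190,160,290,260))):
    im=cv2.resize(F["frame"][crop[1]:crop[3],crop[0]:crop[2]],None,fx=3.9,fy=3.9,interpolation=cv2.INTER_CUBIC)[:,:,::-1].copy()
    cv2.polylines(im,[((proj(F,circ(c,.042,.09))-crop[:2])*3.9).round().astype(int)],True,(0,255,0),1)
    for dz in(.0125,.0305):cv2.polylines(im,[((proj(F,circ(o,.03,o[2]+dz))-crop[:2])*3.9).round().astype(int)],True,(255,0,255),1)
    out.append(im)
cv2.imwrite("pics/ovf3.png",np.hstack(out))
f,C,T=wrist();save("w10.png",f)
E
```

```text
[[ 2.400e-03  1.000e+00 -1.000e-03  4.790e-01]
 [ 6.000e-04 -1.000e-03 -1.000e+00  1.587e-01]
 [-1.000e+00  2.400e-03 -6.000e-04  1.479e-01]
 [ 0.000e+00  0.000e+00  0.000e+00  1.000e+00]]
```

View pics/ovf3.png

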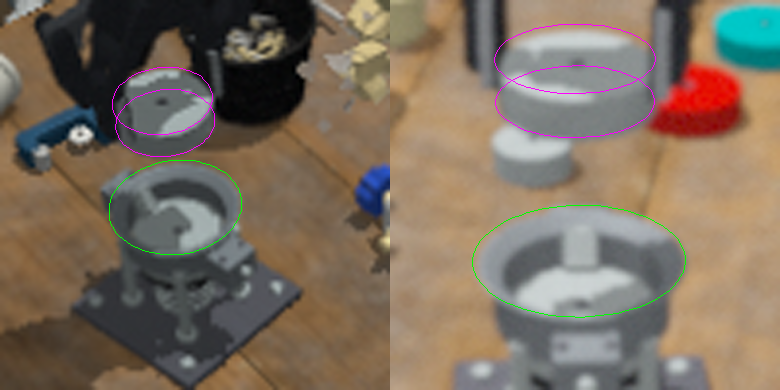

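View pics/w10.png

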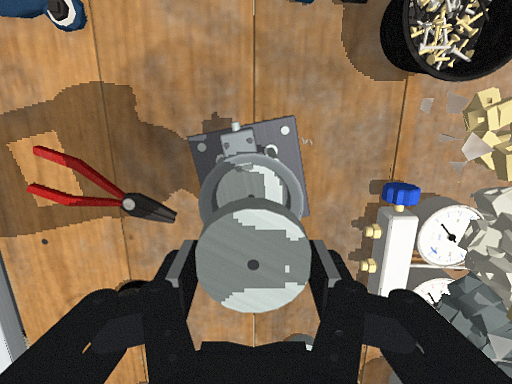

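Both overlays agree with the rim and with the held blank. Lower so the underside is about 85 mm up.

>>> arm_command(
  rows=[
    [[0, 0, 0], [20, -0.6, 0.8], 50],
    [[0, 0, 0], [20, 0, 0], 50],
    [[0, 0, 0], [15, 0, 0], 50],
    [[0, 0, 0], [10, 0, 0], 50],
    [[0, 0, 0], [6, 0, 0], 50],
    [[0, 0, 0], [0, 0, 0], 50],
    [[0, 0, 0], [0, 0, 0], 50],
  ],
)

```text
time_s: 9.5
tcp_pos: [0.4781, 0.1583, 0.0763]
ee_rot: [1.21, 1.208, -1.208]
wrist_force: [-0.5, -0.4, -1.1]
finger_gap: 0.0566
```

```bash
cat > l.py <<'E'
from feed import *
def look(n,c=[.478,.1577],zs=(.0125,.0305)):
    g=env.grab_frame("side");s=env.grab_frame("scene");o=toolT()[:3,3];out=[]
    for F,crop in((s,(150,90,250,190)),(g,(190,180,290,280))):
        im=cv2.resize(F["frame"][crop[1]:crop[3],crop[0]:crop[2]],None,fx=3.9,fy=3.9,interpolation=cv2.INTER_CUBIC)[:,:,::-1].copy()
        out.append(im)
    cv2.imwrite("pics/"+n+".png",np.hstack(out))
    f,C,T=wrist();save(n+"w.png",f);st=env.read_state();print(T[:3,3].round(4),st["wrist_force"].round(1),st["finger_gap"],st["time_s"])
E
python3 -c "
from l import *
look('p1')"
```

```text
[0.4782 0.1583 0.0764] [-0.2 -0.9 -1.7] 0.056875317643304946 9.65
```

View pics/p1.png

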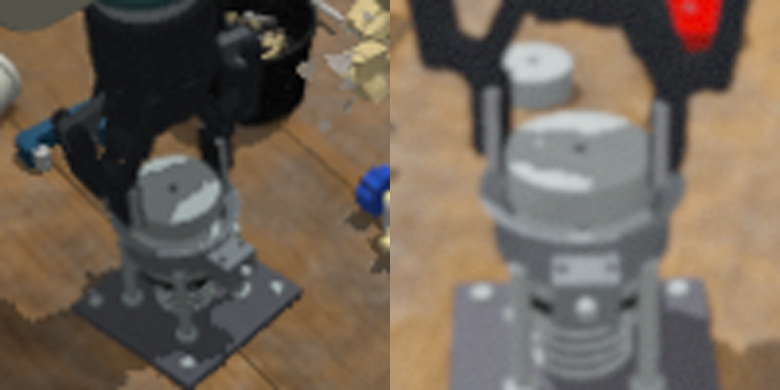

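View pics/p1w.png

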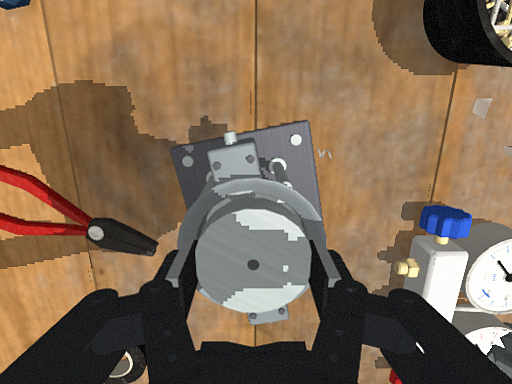

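>>> arm_command(
  rows=[
    [[0, 0, 0], [2, 0, 0.5], 50],
    [[0, 0, 0], [1, 0, 0], 50],
    [[0, 0, 0], [0, 0, 0], 50],
    [[0, 0, 0], [0, 0, 0], 50],
  ],
)

```text
time_s: 10.05
tcp_pos: [0.4776, 0.1577, 0.0723]
ee_rot: [1.209, 1.209, -1.209]
wrist_force: [0.9, 0.4, -1.7]
finger_gap: 0.0568
```

>>> arm_command(
  rows=[
    [[0, 0, 0], [0, 0, 0], 85],
    [[0, 0, 0], [0, 0, 0], 85],
    [[0, 0, 0], [0, 0, 0], 85],
    [[0, 0, 0], [0, 0, 0], 85],
  ],
)

```text
time_s: 10.45
tcp_pos: [0.4777, 0.1577, 0.0726]
ee_rot: [1.209, 1.209, -1.209]
wrist_force: [-0.3, 0.0, -0.8]
finger_gap: 0.0851
```

```bash
python3 -c "
from l import *
look('p2')"
```

```text
[0.4777 0.1577 0.0725] [-0.3 -0.9  0.8] 0.08505006488236529 10.6
```

View pics/p2.png

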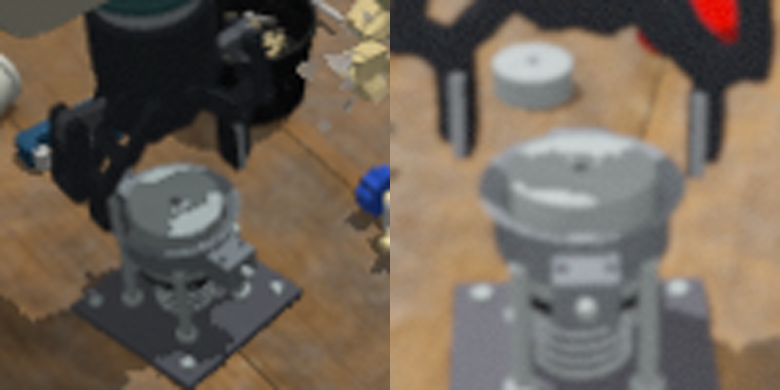

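View pics/p2w.png

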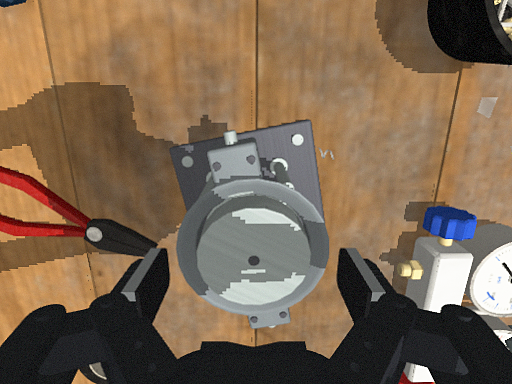

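It settled in the mouth, roughly level (dimple at (253,260)). Rise, then shut the fingers for pushing.

>>> arm_command(
  rows=[
    [[0, 0, 0], [-20, 0, 0], 85],
    [[0, 0, 0], [-25, 0, 0], 40],
    [[0, 0, 0], [0, 0, 0], 0],
    [[0, 0, 0], [0, 0, 0], 0],
    [[0, 0, 0], [0, 0, 0], 0],
    [[0, 0, 0], [0, 0, 0], 0],
    [[0, 0, 0], [0, 0, 0], 0],
    [[0, 0, 0], [0, 0, 0], 0],
  ],
)

```text
time_s: 11.4
tcp_pos: [0.4774, 0.1577, 0.1169]
ee_rot: [1.209, 1.21, -1.21]
wrist_force: [0.5, -0.5, 0.4]
finger_gap: -0.0
```

```bash
python3 -c "
from l import *
look('p3')
T=toolT()
g=env.grab_frame('side')
for dz in (-.008,.0,.008,.016,.024): print(dz,((proj(g,T[:3,3]+[0,.011,dz])-[190,180])*3.9).round())"
```

```text
[0.4776 0.1577 0.1172] [ 0.5 -0.7  0.3] -6.674260568210882e-05 11.55
-0.008 [[185. 152.]]
0.0 [[185. 134.]]
0.008 [[184. 116.]]
0.016 [[184.  98.]]
0.024 [[184.  79.]]
```

View pics/p3.png

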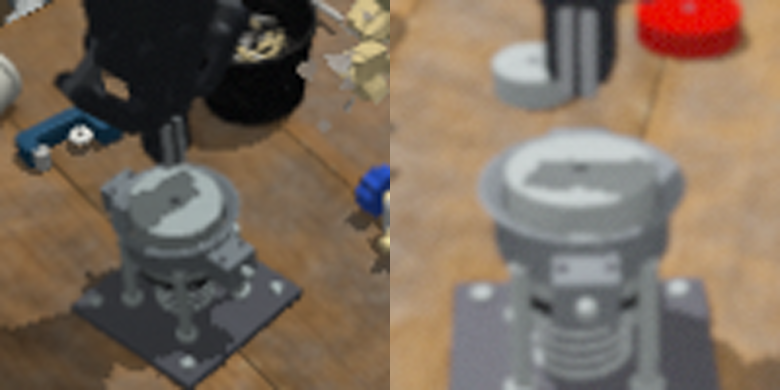

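View pics/p3w.png

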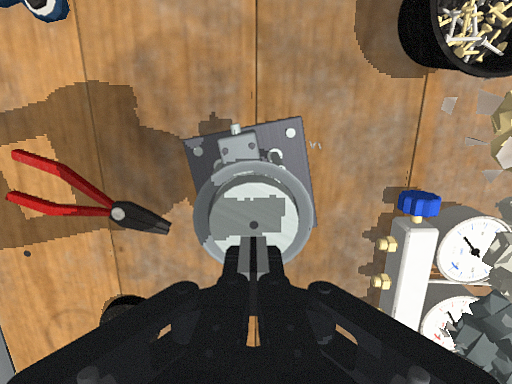

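Shut tips are at about TCP + 16.5 mm, over the blank's middle. Approach and push, watching the force.

>>> arm_command(
  rows=[
    [[0, 0, 0], [12, 0, 0], 0],
    [[0, 0, 0], [12, 0, 0], 0],
    [[0, 0, 0], [8, 0, 0], 0],
    [[0, 0, 0], [4, 0, 0], 0],
    [[0, 0, 0], [3, 0, 0], 0],
    [[0, 0, 0], [0, 0, 0], 0],
  ],
)

```text
time_s: 12.2
tcp_pos: [0.4776, 0.1577, 0.0782]
ee_rot: [1.209, 1.209, -1.209]
wrist_force: [1.3, -1.0, -0.3]
finger_gap: -0.0001
```

>>> arm_command(
  rows=[
    [[0, 0, 0], [3, 0, 0], 0],
    [[0, 0, 0], [3, 0, 0], 0],
    [[0, 0, 0], [3, 0, 0], 0],
    [[0, 0, 0], [0, 0, 0], 0],
  ],
)

```text
time_s: 12.6
tcp_pos: [0.478, 0.1578, 0.0694]
ee_rot: [1.21, 1.209, -1.208]
wrist_force: [1.3, 1.1, 1.0]
finger_gap: 0.0001
```

```bash
python3 -c "
from l import *
look('p4')"
```

```text
[0.4777 0.1577 0.0694] [2.1 0.4 0.8] 4.067532286331933e-06 12.75
```

View pics/p4.png

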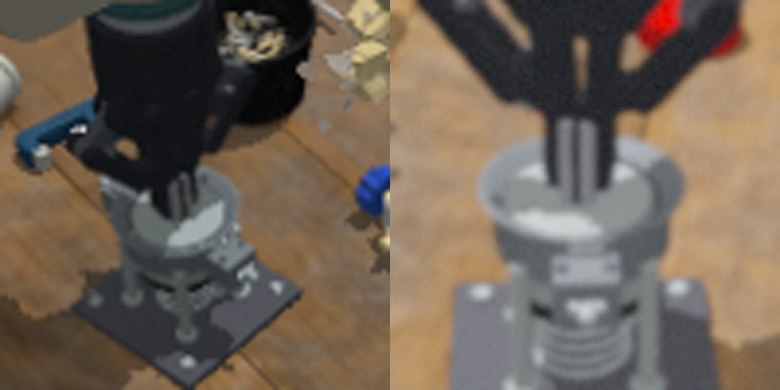

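Blank descending with small force. Continue.

>>> arm_command(
  rows=[
    [[0, 0, 0], [3, 0, 0], 0],
    [[0, 0, 0], [3, 0, 0], 0],
    [[0, 0, 0], [3, 0, 0], 0],
    [[0, 0, 0], [2, 0, 0], 0],
    [[0, 0, 0], [0, 0, 0], 0],
  ],
)

```text
time_s: 13.25
tcp_pos: [0.4777, 0.1577, 0.0583]
ee_rot: [1.209, 1.209, -1.209]
wrist_force: [0.8, -0.0, 3.5]
finger_gap: -0.0001
```

>>> arm_command(
  rows=[
    [[0, 0, 0], [3, 0, 0], 0],
    [[0, 0, 0], [3, 0, 0], 0],
    [[0, 0, 0], [2, 0, 0], 0],
    [[0, 0, 0], [0, 0, 0], 0],
  ],
)

```text
time_s: 13.65
tcp_pos: [0.4777, 0.1578, 0.0504]
ee_rot: [1.209, 1.209, -1.209]
wrist_force: [-0.4, 0.4, 4.8]
finger_gap: -0.0002
```

```bash
python3 -c "
from l import *
look('p5')"
```

```text
[0.4777 0.1577 0.0506] [-0.7  0.7  4.9] 0.0001392206319602216 13.8
```

View pics/p5.png

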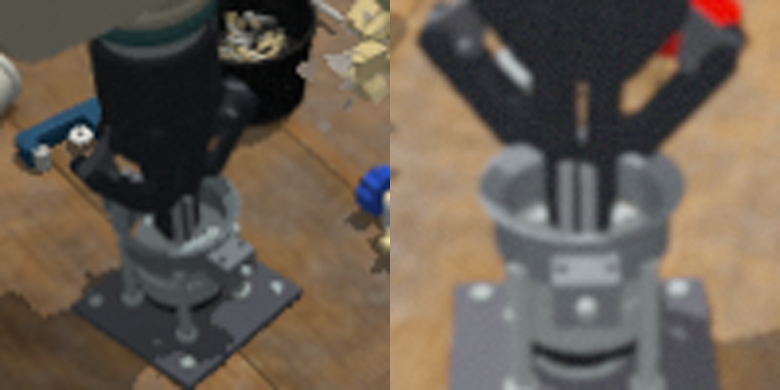

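View pics/p5w.png

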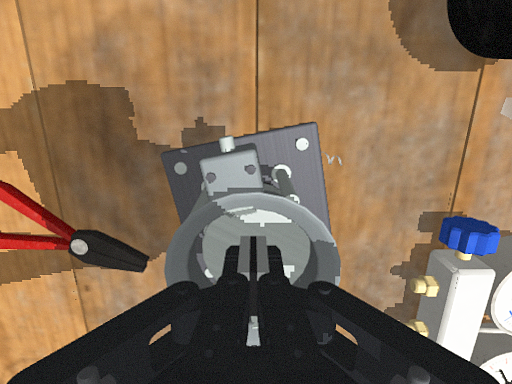

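>>> arm_command(
  rows=[
    [[0, 0, 0], [2, 0, 0], 0],
    [[0, 0, 0], [2, 0, 0], 0],
    [[0, 0, 0], [0, 0, 0], 0],
    [[0, 0, 0], [0, 0, 0], 0],
  ],
)

```text
time_s: 14.2
tcp_pos: [0.4777, 0.1578, 0.0467]
ee_rot: [1.209, 1.209, -1.209]
wrist_force: [-1.9, -0.4, 5.8]
finger_gap: 0.0002
```

```bash
python3 -c "
from l import *
look('p6')"
```

```text
[0.4778 0.1577 0.0467] [-0.2 -0.5  5.5] 0.0003243428726265173 14.35
```

View pics/p6.png

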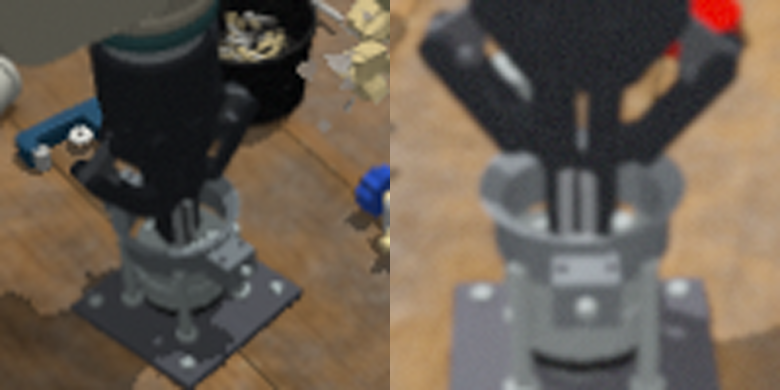

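>>> arm_command(
  rows=[
    [[0, 0, 0], [-5, 0, 0], 0],
    [[0, 0, 0], [-10, 0, 0], 0],
    [[0, 0, 0], [-20, 0, 0], 0],
    [[0, 0, 0], [-40, 0, 0], 0],
    [[0, 0, 0], [-40, 0, 40], 0],
    [[0, 0, 0], [-10, 0, 40], 0],
    [[0, 0, 0], [0, 0, 20], 0],
    [[0, 0, 0], [0, 0, 0], 0],
  ],
)

```text
time_s: 15.15
tcp_pos: [0.4774, 0.0604, 0.1672]
ee_rot: [1.211, 1.207, -1.212]
wrist_force: [0.5, 0.7, -0.3]
finger_gap: 0.0001
```

```bash
python3 -c "
from l import *
look('p7')"
```

```text
[0.4772 0.0625 0.1664] [-0.3 -0.3 -1. ] -0.0003431518386084316 15.3
```

View pics/p7.png

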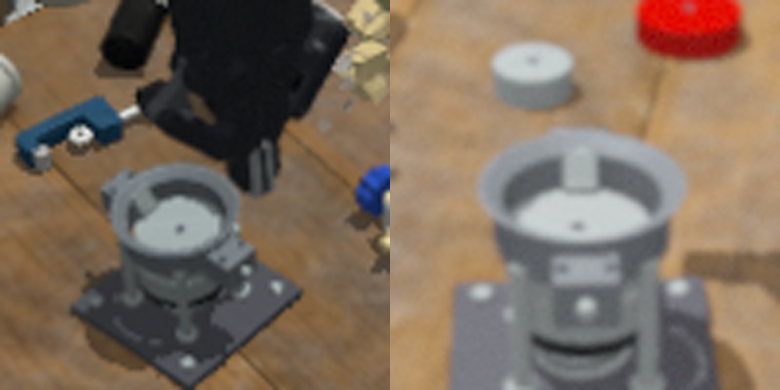

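View pics/p7w.png

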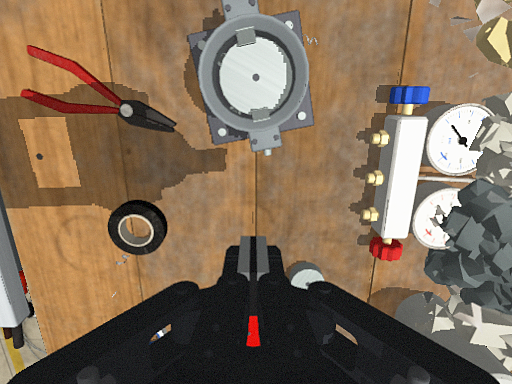

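Both catches now show over the blank, it looks level, and the stack sits lower (gap in the side view at (585,345)). One last numeric check, then I hand in.

```bash
python3 - <<'E'
from feed import *
f,C,T=wrist();g=env.grab_frame("side")
print(ray_z(f,(255.7,77.3),.07,C),ray_z(g,(190+187/3.9,180+226/3.9),.07))
print([(d["point"],d["p"]) for d in env.find_in("wrist","small_blank")],[(d["point"],d["p"]) for d in env.find_in("side","small_blank")][:1])
s=env.read_state();print(s["wrist_force"],s["joint_velocities"].round(3),s["time_s"])
env.hand_in()
E
```

```text
[0.47921115 0.15839792 0.07      ] [0.47842351 0.16016227 0.07      ]
[([0.5421, -0.0637, 0.016], 0.56)] [([0.5407, -0.0591, 0.0152], 0.68)]
[ 0.87004443  0.57961906 -0.45034955] [-0.004  0.    -0.001 -0.001 -0.001 -0.   ] 15.5
the job is handed in; nothing more can be done
```

The large bare-metal blank is in the magazine and appears caught under both catches. I handed the job in at 15.5 s, and no verdict was reported. I gripped it by its upper rim, set it in the flared mouth, pushed it down with the fingers shut to a top height of about 63 mm (force 5.8 N), then backed the arm off.

**Last checks**
- **Blank:** the pictures show it level under both catches, with the stack lower than at the start. Its centre came out at (0.479, 0.158) from the wrist camera and (0.478, 0.160) from the side camera. I had measured the bore axis at about (0.478, 0.158), so it is 1 to 2 mm off at most. I did not measure its height or the follower's travel directly; I judged those from the pictures.
- **Small blank:** it is within about 10 mm of its first reading in the wrist picture and about 2 mm in the side picture. I saw nothing touch it.
- **Robot:** clear of everything, with the wrist force near zero.

**What disagreed**
- **Fingertips:** the pictures put the tips about 16 mm behind the TCP with the fingers shut, and about 27 mm behind with them open. The description says 8 mm ahead. I used the measured values for every height.
- **Gripper opening:** it read 57 mm on the 60 mm blank.

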